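# Measure out gate-hinge packing in the gauge tube

## Task

Measure out the packing for the gate hinge: slide the green shutter off the mouth of the gauge tube, then push packing discs along the lanes so that they drop in, without lifting any, until the top of the stack has reached the red mark. Stop at the first disc that reaches it, leave the spare discs lying on the lanes clear of the mouth, and slide the shutter fully shut again. Leave everything else on the bench where it is.

Things in the scene. Friction and masses are not known exactly. Their poses are not given: they have to be found in the camera images.
- gauge: Packing gauge fixed to the bench: clear upright tube under the middle of a level aluminium deck, its top 70 mm above the bench. Origin on the bench under the tube's axis, z up. Two lanes on the deck, flush with the mouth, run along the gauge's +y and -y to 165 mm, 53 mm wide between rails 4 mm high, outer ends open. Each starts with two discs, centres about 66 and 127 mm from the tube's axis.
- mouth (a point): Centre of the tube's round mouth, level with the deck's top; axes as the gauge's. The bore is 54 mm in diameter (discs 50 mm) and 46 mm deep, its floor 24 mm above the bench. A disc pushed slowly (under 80 mm/s) along its lane drops in flat when its centre comes within about 8 mm of the tube's axis. The tube starts empty.
- mark (a point): Centre of the red mark ring round the clear tube, at the level that the stack's top must reach: 29 mm above the tube's floor. Axes as the gauge's.
- shutter (a joint): Opening of the green shutter, m: 0 = shut (tongue over the mouth), 0.066 = fully open (stop). Opens along the gauge's -x (robot side), stays where left, takes about 2 N; mouth clear from 0.052. Starts 0 to 0.012. Tongue 50 mm wide, round tip of 25 mm radius, centred on the tube's axis when shut, top 6.5 mm above the deck; spare discs must stay 50 mm or more (centre) from that axis to let it shut.
- shutter_post (a point): Half-way up the black upright post on the shutter, by which it is pushed: 12 mm in diameter, standing 30 mm above the shutter (its top is 36.5 mm above the deck, this point 21.5 mm). It lies 8 mm to the gauge's -x of the tube's axis when shut. Moves with the shutter.
- black_a_mid (a point): Centre (half-way up) of a loose, slippery black nylon packing disc, 50 mm in diameter and 16 mm thick, about 60 g, lying flat; z axis = the disc's own axis. It starts on one of the gauge's two lanes; which disc lies where varies.
- black_b_mid (a point): Centre (half-way up) of a loose, slippery black nylon packing disc, 50 mm in diameter and 16 mm thick, about 60 g, lying flat; z axis = the disc's own axis. It starts on one of the gauge's two lanes; which disc lies where varies.
- yellow_a_mid (a point): Centre (half-way up) of a loose, slippery yellow nylon packing disc, 50 mm in diameter and 10 mm thick, about 40 g, lying flat; z axis = the disc's own axis. It starts on one of the gauge's two lanes; which disc lies where varies.
- yellow_b_mid (a point): Centre (half-way up) of a loose, slippery yellow nylon packing disc, 50 mm in diameter and 10 mm thick, about 40 g, lying flat; z axis = the disc's own axis. It starts on one of the gauge's two lanes; which disc lies where varies.
- staple_tin: Bystander: open steel tin of fencing staples, 80 mm in diameter, 55 mm high. Origin at the centre of its underside.
- pliers: Bystander: pliers with blue grips, 175 mm long, 16 mm high, lying flat. Origin on the bench under the pivot, jaws to its +x.
- mallet: Bystander: small rubber mallet lying down, 275 mm long, head 55 mm high. Origin on the bench 30 mm from the head's axis towards the handle; head to its +x, handle to -x.
- tray: Bystander: clear plastic tray of bolts and washers, 150 x 200 x 40 mm high. Origin at the centre of its underside.
- jar: Bystander: closed glass jar with a red cap, 70 mm in diameter, 90 mm high. Origin at the centre of its underside.
Things that resemble listed ones, but are neither listed nor needed, are in the scene too. Leave any orange or purple look-alike of the part that bears black_b_mid alone. What is shaped like the part that bears yellow_b_mid but pink is not meant.

How it is judged:
By the outcome, as a careful person would: the job done as asked, in the order asked, and still so for the second after the job is handed in, with the robot touching nothing.
It also fails if it takes over 61 s, if anything falls off the work surface, if the arm or the gripper's body presses on something with over 40 N, if the wrist force passes 120 N, or if a joint passes its speed limit or range.

## Robot

A 7-joint arm with a two-finger parallel gripper is mounted at the origin on the work surface. World frame = base frame: x ahead of the robot, y to its left, z up, the work surface at z = 0. Lengths are in m, angles in rad, forces in N, time in s.
With the tool pointing down it reaches from about 0.35 to 0.9 m from the base axis. Payload 8.1 kg.
Tool frame: the origin (TCP) lies midway between the tips of the shut fingers; the grasp point (between the pads) lies 19 mm behind it; z points along the fingers, y is the direction in which the jaws open and shut (so a half turn about z gives the same grasp; the last joint's range is limited). The gripper opens to 92 mm and grips with 3 to 60 N. Pads are 19 mm wide; open, the fingers measure 130 mm over their backs; the gripper's body (75 mm by 190 mm) begins 47 mm behind the grasp point.
Start: joints at [-1.411, 0.434, 0.025, 1.573, -0.012, 1.134, -0.075], TCP at [0.162, 0.604, 0.227] pointing down, gripper open.
Joint ranges: [-2.62, 2.62], [-0.44, 2.09], [-1.27, 1.32], [0.08, 2.57], [-1.32, 4.46], [0.12, 2], [-2.74, 2.74]. Speed limits (rad/s): [2.22, 2.22, 3.01, 3.01, 3.14, 3.14, 3.14].

## Interface

Orientations are given as a rotation vector (axis times angle).
In Python, from cell import arm gives the robot as it stands. The module is installed in compiled form; this text tells all that it offers.
- The arm moves only by the tool jog_arm, never from a script. Its argument "increments" is a list of rows, each an object with "slide": the shift along the tool's x, y, z in mm, a list of three; "roll": the turn about the tool's z in rad; "gripper": the opening, from 0 (shut) to 1 (fully open). In form: [{"slide": [x, y, z], "roll": roll, "gripper": gripper}, ...]. A call has exactly 10 rows; each row is the pose to reach, as a shift and turn from the pose commanded when the call began, along the tool's axes at that moment; what a row does not reach only later rows make up. A row lasts 1/12 s, in which the tool goes at most 41.7 mm and 7.16 degrees, less where a joint would pass 70% of its speed; a pose out of reach is approached as far as the arm can. A call with a gripper value outside its range is refused whole. The fingers move at their own pace and stop on an object; "newtons" is the grip in N (left out, the last holds). Time passes only in rows, so rows that repeat a pose let the fingers close, or fill a call up. It gives the time, the measured TCP pose, the force and the opening at its end, in the units of the state.
- arm.observe(): the state, without advancing time (a new reading comes with each control period).
- arm.get_image(name): name is "scene" or "side" or "wrist"; returns a dict with "frame" (384x512x3 uint8, blue, green, red), "depth" (384x512 float32, m along the optical axis (not along the pixel's ray), 0 where there is no reading), "intrinsics" (3x3 intrinsics, pixels), "R" (3x3) and "t" (3): a world point X has camera coordinates R X + t; the wrist camera has in their place "hand_eye" (4x4, takes a point from camera to tool coordinates, whose origin is the TCP and whose axes are the flange's). Camera axes: x right, y down, z forward; pixel columns grow to the right and rows downward; lengths in m; the calibration is good to about 2 mm. The wrist camera is an equidistant fisheye: a pixel r from the principal point sees the ray r / f radians off the axis. A picture is of the moment at which its call begins: read the wrist's pose just before it.
- arm.sign_off(): hands the job in, once; it reports no verdict.
The state is a dict: "clock": time; "joints": joint angles; "dq": joint speeds; "joint_efforts": joint torques, N m; "position": TCP position; "ee_rot": TCP orientation; "force": force on the tool from outside, world axes, zero at the start; "ft_torque": the same for the moment, N m; "width": opening from 0.0 (shut) to 1.0 (fully open).
Only numpy, scipy, OpenCV 4.12 (cv2) and the standard library are available. Lean on these libraries where they do the work, as an engineer would, in place of code of your own. Each camera call takes 0.05 s, during which the arm holds its last target.

## Working session

There is one attempt and no reset: what is moved stays moved. The work goes in short steps, Python scripts to look and compute and a tool call to move; the robot and the scene stay as the last step left them, time stands still between calls to the robot, and variables do not carry over. Pictures are saved under pics/ and viewed, and the job is handed in when it is done.

Besides the shell and the picture viewer there is one more tool, called after ">>>" as a command line: name --argument value ..., lists and objects as JSON in quotes. jog_arm: Moves the arm, as the interface text tells. Its arguments: {"type":"object","properties":{"increments":{"type":"array"},"newtons":{"type":"number"}},"required":["increments"]}

```bash
mkdir -p pics; ls
cat > h.py <<'E'
import numpy as np,cv2,pickle
from cell import arm
from scipy.spatial.transform import Rotation as Ro
def snap(n,name):
    s=arm.observe(); im=arm.get_image(n); im['state']=s
    pickle.dump(im,open(f'pics/{name}.pkl','wb')); cv2.imwrite(f'pics/{name}.png',im['frame']); return im
def load(name): return pickle.load(open(f'pics/{name}.pkl','rb'))
def ray(im,u,v):
    K=im['intrinsics']; 
    d=np.array([(u-K[0,2])/K[0,0],(v-K[1,2])/K[1,1],1.])
    R=im['R'];t=im['t']; return -R.T@t, R.T@d
def onz(im,u,v,z):
    c,d=ray(im,u,v); return c+d*(z-c[2])/d[2]
def proj(im,X):
    c=im['R']@np.array(X)+im['t']; p=im['intrinsics']@c; return p[:2]/p[2]
E
python3 - <<'E'
from h import *
s=arm.observe()
for k in s: print(k,np.round(s[k],4))
for n in('scene','side','wrist'):
    im=snap(n,n+'0'); print(n,im['intrinsics'].tolist(), im.get('hand_eye'))
    if 'R' in im: print(-im['R'].T@im['t'])
E
```

```text
pics
clock 0.0
joints [-1.4106  0.4352  0.025   1.5741 -0.0116  1.134  -0.0751]
dq [-0.0002 -0.001   0.0001 -0.002   0.0006 -0.0013 -0.    ]
joint_efforts [ 9.00000e-04 -6.67846e+01  9.86000e-01 -3.14451e+01 -6.03000e-02
  4.33000e-02  2.00000e-04]
position [0.1623 0.603  0.2259]
ee_rot [-4.1170e-01 -3.1145e+00  2.5000e-03]
force [-0.0386  0.0325  0.3411]
ft_torque [0.0402 0.0119 0.0341]
width 1.0034
scene [[435.84923134366073, 0.0, 258.84877782692524], [0.0, 435.84923134366073, 189.52778138540614], [0.0, 0.0, 1.0]] None
[1.21586191 0.36159894 1.01616276]
side [[436.69335390251786, 0.0, 251.19924272019207], [0.0, 436.69335390251786, 188.5112065487898], [0.0, 0.0, 1.0]] None
[0.37975473 0.85305981 1.1119505 ]
wrist [[297.3186396354542, 0.0, 256.0628617555631], [0.0, 297.3186396354542, 190.87234612590584], [0.0, 0.0, 1.0]] [[-5.55114998e-05 -9.56237699e-01 -2.92590941e-01  7.96166019e-02]
 [ 9.99999267e-01 -4.06918151e-04  1.14015498e-03  3.29385036e-04]
 [-1.20931974e-03 -2.92590664e-01  9.56237021e-01 -1.57803012e-01]
 [ 0.00000000e+00  0.00000000e+00  0.00000000e+00  1.00000000e+00]]
```

View pics/scene0.png

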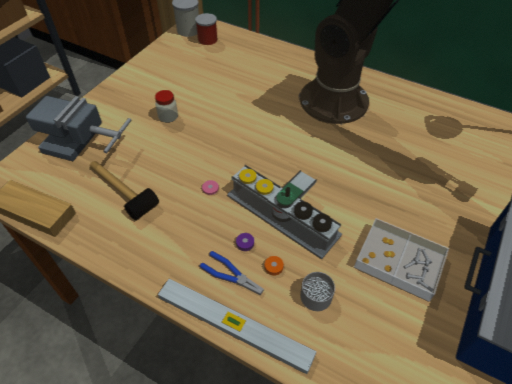

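View pics/side0.png

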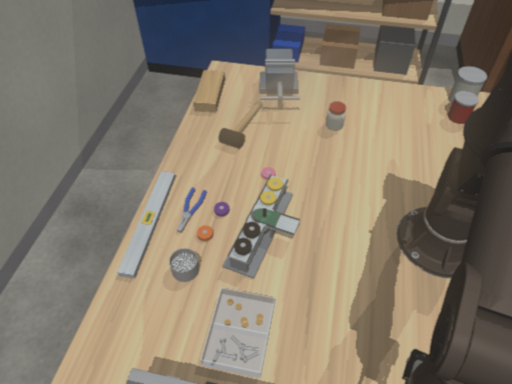

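View pics/wrist0.png

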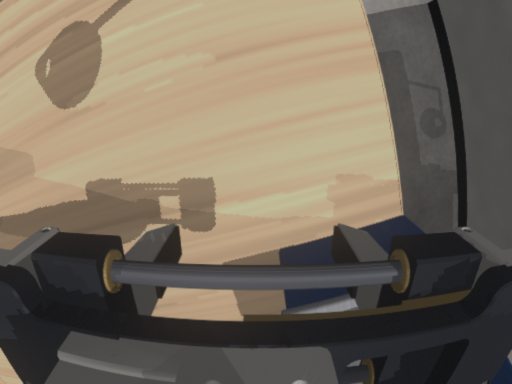

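Run:
```python
from h import *
a=load('scene0')['frame'][150:265,195:355]; b=load('side0')['frame'][160:290,205:315]
cv2.imwrite('pics/z1.png',cv2.resize(a,None,fx=5,fy=5,interpolation=cv2.INTER_CUBIC))
cv2.imwrite('pics/z2.png',cv2.resize(b,None,fx=4.5,fy=4.5,interpolation=cv2.INTER_CUBIC))
```

```text
(no output)
```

View pics/z1.png

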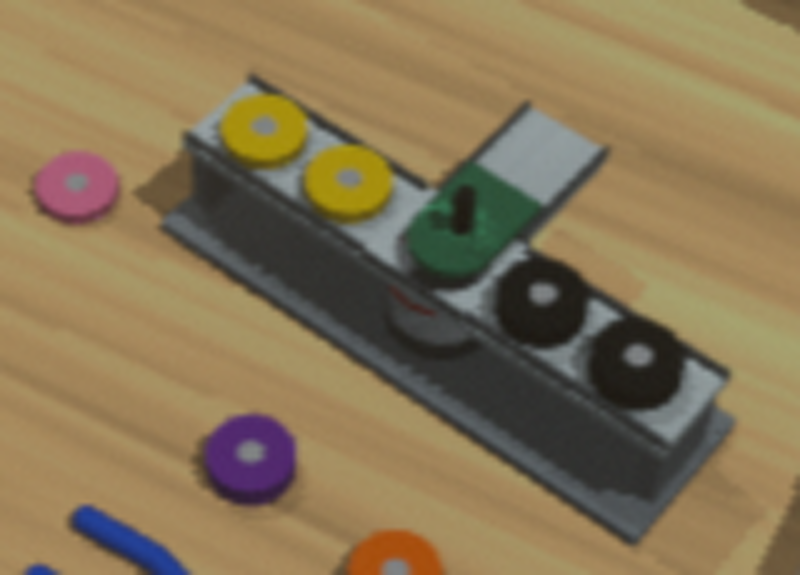

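View pics/z2.png

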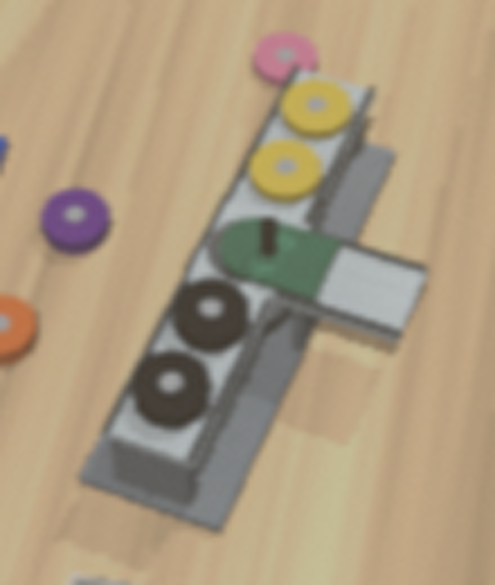

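Run:
```python
from h import *
S=load('scene0');D=load('side0')
z1=lambda p:((p[0]+.5)/5-.5+195,(p[1]+.5)/5-.5+150)
z2=lambda p:((p[0]+.5)/4.5-.5+205,(p[1]+.5)/4.5-.5+160)
P={'yo':((264,126),(316,104),.08),'yi':((348,178),(287,167),.08),'bi':((544,294),(211,308),.086),'bo':((638,355),(171,382),.086),
'posttop':((466,190),(267,222),.1065),'postbase':((462,230),(269,252),.0765)}
c={}
for k,(a,b,z) in P.items():
    A=onz(S,*z1(a),z);B=onz(D,*z2(b),z)
    c1,d1=ray(S,*z1(a));c2,d2=ray(D,*z2(b))
    s=np.linalg.lstsq(np.c_[d1,-d2],c2-c1,rcond=None)[0]; T=(c1+d1*s[0]+c2+d2*s[1])/2
    print(k,A.round(4),B.round(4),T.round(4)); c[k]=(A+B)/2
ax=c['yo']-c['bo']; print(np.degrees(np.arctan2(ax[1],ax[0])), [np.linalg.norm((c[i]-c[j])[:2]) for i,j in(('yo','yi'),('yi','bi'),('bi','bo'))])
m=(c['yo']+c['yi']+c['bi']+c['bo'])/4; print(m)
s=arm.observe(); print(Ro.from_rotvec(s['ee_rot']).as_matrix().round(3))
```

```text
yo [ 0.5213 -0.0543  0.08  ] [ 0.5191 -0.0546  0.08  ] [ 0.5195 -0.0557  0.0781]
yi [0.5313 0.0055 0.08  ] [0.5279 0.0061 0.08  ] [0.5285 0.0038 0.0766]
bi [0.5542 0.1366 0.086 ] [0.5519 0.1364 0.086 ] [0.5524 0.1357 0.0841]
bo [0.5657 0.1961 0.086 ] [0.564  0.1966 0.086 ] [0.5643 0.1957 0.0842]
posttop [0.5266 0.0749 0.1065] [0.5278 0.0762 0.1065] [0.5275 0.0757 0.107 ]
postbase [0.5302 0.0763 0.0765] [0.5259 0.0774 0.0765] [0.5267 0.0746 0.0721]
-100.08413271313961 [np.float64(0.06098877434366022), np.float64(0.1327866999102622), np.float64(0.06103570212932364)]
[0.54192129 0.07105958 0.083     ]
[[-0.966  0.26  -0.   ]
 [ 0.26   0.966 -0.001]
 [-0.    -0.001 -1.   ]]
```

>>> jog_arm --increments '[{"slide": [-490,-415,0],"roll": 1.48,"gripper": 1},{"slide": [-490,-415,0],"roll": 1.48,"gripper": 1},{"slide": [-490,-415,0],"roll": 1.48,"gripper": 1},{"slide": [-490,-415,0],"roll": 1.48,"gripper": 1},{"slide": [-490,-415,0],"roll": 1.48,"gripper": 1},{"slide": [-490,-415,0],"roll": 1.48,"gripper": 1},{"slide": [-490,-415,0],"roll": 1.48,"gripper": 1},{"slide": [-490,-415,0],"roll": 1.48,"gripper": 1},{"slide": [-490,-415,0],"roll": 1.48,"gripper": 0.45},{"slide": [-490,-415,0],"roll": 1.48,"gripper": 0.45}]' --newtons 10

```text
clock: 0.98
position: [0.4, 0.259, 0.2268]
ee_rot: [-2.163, -2.278, -0.0]
force: [1.7, 0.9, -0.2]
width: 0.905
```

```bash
cat >> h.py <<'E'
YAW=np.radians(-10.1); O=np.array([.5418,.0711])
def delta(target,angy):
    "tool-axes shift (mm) to world target & roll so tool y is at angy deg"
    s=arm.observe(); R=Ro.from_rotvec(s['ee_rot']).as_matrix(); p=s['position']
    a=np.degrees(np.arctan2(R[1,1],R[0,1])); r=(angy-a+180)%360-180
    print('t',round(s['clock'],2),'pos',p.round(4),'yang',a.round(2),'tilt',R[2].round(3),'F',s['force'].round(2),'w',round(s['width'],3))
    print('slide',(R.T@(np.array(target)-p)*1000).round(1),'roll',np.radians(-r).round(3))
def G(x,y,z): 
    c,s=np.cos(YAW),np.sin(YAW); return np.array([O[0]+c*x-s*y,O[1]+s*x+c*y,z])
def toG(p):
    c,s=np.cos(YAW),np.sin(YAW); d=np.array(p[:2])-O; return np.array([c*d[0]+s*d[1],-s*d[0]+c*d[1]])
E
python3 -c "
from h import *
delta([.527,.0755,.22],-10.1); print(arm.observe()['joints'])"
```

```text
t 0.98 pos [0.4    0.259  0.2268] yang 2.98 tilt [ 0.  0. -1.] F [ 1.7   0.9  -0.17] w 0.905
slide [-189.8  117.3    6.7] roll 0.228
[-1.03980811  0.19120907  0.41960393  1.9477991  -0.09135622  1.02044603
 -0.52719496]
```

>>> jog_arm --increments '[{"slide": [-185,110,6],"roll": 0.2,"gripper": 0.45},{"slide": [-185,110,6],"roll": 0.2,"gripper": 0.45},{"slide": [-185,110,6],"roll": 0.2,"gripper": 0.45},{"slide": [-185,110,6],"roll": 0.2,"gripper": 0.45},{"slide": [-185,110,6],"roll": 0.2,"gripper": 0.45},{"slide": [-185,110,6],"roll": 0.2,"gripper": 0.45},{"slide": [-185,110,6],"roll": 0.2,"gripper": 0.45},{"slide": [-185,110,6],"roll": 0.2,"gripper": 0.45},{"slide": [-185,110,6],"roll": 0.2,"gripper": 0.45},{"slide": [-185,110,6],"roll": 0.2,"gripper": 0.45}]'

```text
clock: 1.82
position: [0.5192, 0.0843, 0.2206]
ee_rot: [-2.37, -2.061, 0.0]
force: [-1.0, 0.3, -0.5]
width: 0.449
```

```bash
python3 -c "
from h import *
delta([.527,.0755,.082],-10.1); im=snap('wrist','w1')"
```

```text
t 1.82 pos [0.5192 0.0843 0.2206] yang -7.99 tilt [ 0.001 -0.001 -1.   ] F [-0.96  0.26 -0.51] w 0.449
slide [ -7.7   9.  138.6] roll 0.037
```

View pics/w1.png

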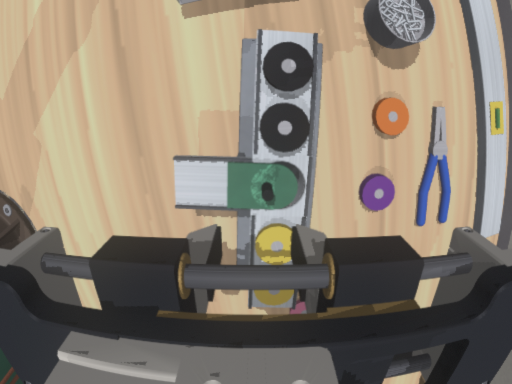

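```bash
cat >> h.py <<'E'
def wonz(im,u,v,z):
    K=im['intrinsics'];s=im['state'];H=np.array(im['hand_eye'])
    dx,dy=u-K[0,2],v-K[1,2]; r=np.hypot(dx,dy); th=r/K[0,0]
    d=np.array([np.sin(th)*dx/r,np.sin(th)*dy/r,np.cos(th)])
    R=Ro.from_rotvec(s['ee_rot']).as_matrix(); c=R@H[:3,3]+s['position']; d=R@H[:3,:3]@d
    return c+d*(z-c[2])/d[2]
E
python3 -c "
from h import *
im=load('w1')
for n,u,v,z in [('bo',289,66,.086),('bi',285,128,.086),('yi',278.5,246,.08),('posttop',268,196,.1065),('postbase',265.5,186,.0765)]:
    p=wonz(im,u,v,z); print(n,p.round(4),toG(p).round(4))
cv2.imwrite('pics/z3.png',cv2.resize(im['frame'][100:260,170:340],None,fx=4,fy=4))
"
```

```text
bo [0.5666 0.1956 0.086 ] [0.0026 0.1269]
bi [0.5547 0.1351 0.086 ] [0.0015 0.0653]
yi [0.5334 0.0055 0.08  ] [ 0.0032 -0.0661]
posttop [0.5291 0.0746 0.1065] [-0.0131  0.0012]
postbase [0.5278 0.0762 0.0765] [-0.0147  0.0026]
```

View pics/z3.png

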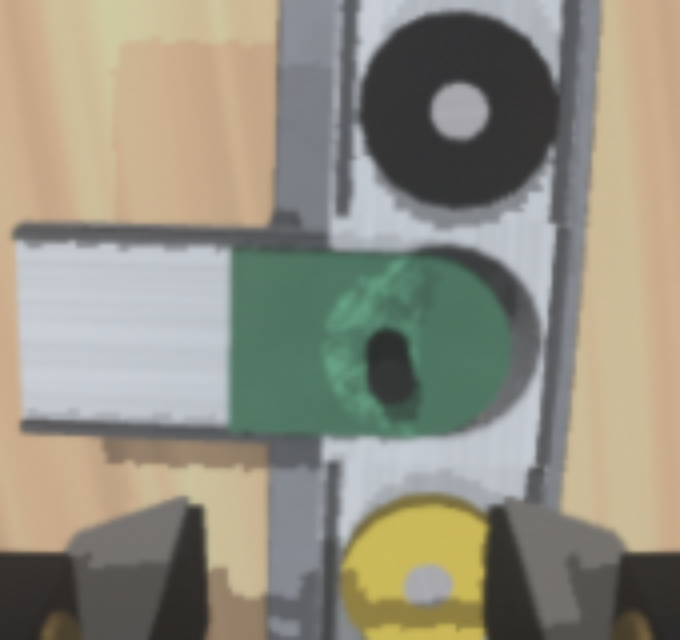

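>>> jog_arm --increments '[{"slide": [-8,10,40],"roll": 0.037,"gripper": 0.45},{"slide": [-8,10,80],"roll": 0.037,"gripper": 0.45},{"slide": [-8,10,85],"roll": 0.037,"gripper": 0.45},{"slide": [-8,10,85],"roll": 0.037,"gripper": 0.45},{"slide": [-8,10,85],"roll": 0.037,"gripper": 0.45},{"slide": [-8,10,85],"roll": 0.037,"gripper": 0.45},{"slide": [-8,10,85],"roll": 0.037,"gripper": 0.45},{"slide": [-8,10,85],"roll": 0.037,"gripper": 0.45},{"slide": [-8,10,85],"roll": 0.037,"gripper": 0.45},{"slide": [-8,10,85],"roll": 0.037,"gripper": 0.45}]'

```text
clock: 2.7
position: [0.529, 0.0734, 0.1364]
ee_rot: [2.411, 2.014, 0.002]
force: [-0.8, -0.8, 0.3]
width: 0.452
```

```bash
python3 -c "
from h import *
delta([.528,.0755,.084],-10.1)"
```

```text
t 2.7 pos [0.529  0.0734 0.1364] yang -10.25 tilt [ 0.001  0.001 -1.   ] F [-0.77 -0.76  0.3 ] w 0.452
slide [ 1.9 -1.4 52.4] roll -0.003
```

Descend and grip the post.

>>> jog_arm --increments '[{"slide": [2,-1,15],"roll": 0,"gripper": 0.45},{"slide": [2,-1,30],"roll": 0,"gripper": 0.45},{"slide": [2,-1,45],"roll": 0,"gripper": 0.45},{"slide": [2,-1,52],"roll": 0,"gripper": 0.45},{"slide": [2,-1,52],"roll": 0,"gripper": 0.3},{"slide": [2,-1,52],"roll": 0,"gripper": 0.1},{"slide": [2,-1,52],"roll": 0,"gripper": 0},{"slide": [2,-1,52],"roll": 0,"gripper": 0},{"slide": [2,-1,52],"roll": 0,"gripper": 0},{"slide": [2,-1,52],"roll": 0,"gripper": 0}]' --newtons 10

```text
clock: 3.53
position: [0.5286, 0.0755, 0.0844]
ee_rot: [2.411, 2.014, 0.002]
force: [0.1, 0.1, 4.1]
width: 0.128
```

```bash
python3 -c "
from h import *
delta(G(-.071,0,.084),-10.1); print(toG(arm.observe()['position']))"
```

```text
t 3.53 pos [0.5286 0.0755 0.0844] yang -10.26 tilt [ 0.001  0.001 -1.   ] F [0.11 0.08 4.12] w 0.128
slide [ -2.1 -57.3   0.3] roll -0.003
[-0.01373466  0.0019887 ]
```

>>> jog_arm --increments '[{"slide": [0,-7,0],"roll": 0,"gripper": 0},{"slide": [0,-14,0],"roll": 0,"gripper": 0},{"slide": [0,-21,0],"roll": 0,"gripper": 0},{"slide": [0,-28,0],"roll": 0,"gripper": 0},{"slide": [0,-35,0],"roll": 0,"gripper": 0},{"slide": [0,-42,0],"roll": 0,"gripper": 0},{"slide": [0,-49,0],"roll": 0,"gripper": 0},{"slide": [0,-54,0],"roll": 0,"gripper": 0},{"slide": [0,-58,0],"roll": 0,"gripper": 0},{"slide": [0,-58,0],"roll": 0,"gripper": 0}]'

```text
clock: 4.37
position: [0.4711, 0.0858, 0.0843]
ee_rot: [2.41, 2.013, 0.003]
force: [2.1, -1.5, 4.6]
width: 0.13
```

```bash
python3 -c "
from h import *
delta(G(-.071,0,.084),-10.1); print(toG(arm.observe()['position'])); snap('scene','s2');im=snap('side','d2')
a=load('s2')['frame'][150:265,195:355]; b=im['frame'][160:290,205:315]
cv2.imwrite('pics/z4.png',np.hstack([cv2.resize(a,(400,460)),cv2.resize(b,(390,460))]))"
```

```text
t 4.37 pos [0.4711 0.0858 0.0843] yang -10.25 tilt [ 0.001  0.002 -1.   ] F [ 2.14 -1.51  4.6 ] w 0.13
slide [-2.   1.2  0.3] roll -0.003
[-0.07222264  0.00202159]
```

View pics/z4.png

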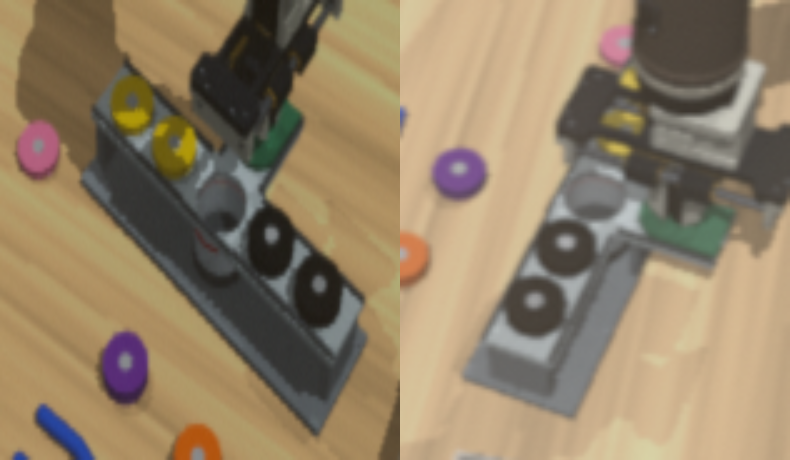

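>>> jog_arm --increments '[{"slide": [0,-58,0],"roll": 0,"gripper": 0.4},{"slide": [0,0,0],"roll": 0,"gripper": 0.4},{"slide": [0,0,0],"roll": 0,"gripper": 0.4},{"slide": [0,0,-20],"roll": 0,"gripper": 0.4},{"slide": [0,0,-45],"roll": 0,"gripper": 0.4},{"slide": [0,0,-75],"roll": 0,"gripper": 0.4},{"slide": [0,0,-75],"roll": 0,"gripper": 0},{"slide": [30,10,-75],"roll": 0,"gripper": 0},{"slide": [70,30,-75],"roll": 0,"gripper": 0},{"slide": [110,50,-75],"roll": 0,"gripper": 0}]'

```text
clock: 5.3
position: [0.5363, 0.1812, 0.1589]
ee_rot: [-2.412, -2.012, -0.0]
force: [1.6, -0.0, 0.4]
width: 0.227
```

```bash
python3 -c "
from h import *
delta(G(.001,.185,.078),-10.1)"
```

```text
t 5.3 pos [0.5363 0.1812 0.1589] yang -10.33 tilt [ 0.001 -0.001 -1.   ] F [ 1.59 -0.01  0.35] w 0.227
slide [77.6 25.5 81. ] roll -0.004
```

My first row carried a wrong shift (-58 mm left in from the previous call), so I need to check that the shutter is still open and the gauge hasn't been disturbed.

```bash
python3 -c "
from h import *
snap('scene','s3');im=snap('side','d3');snap('wrist','w3')
a=load('s3')['frame'][150:265,195:355]; b=im['frame'][160:290,205:315]
cv2.imwrite('pics/z5.png',np.hstack([cv2.resize(a,(400,460)),cv2.resize(b,(390,460))]))
for n,m in(('scene0','s3'),('side0','d3')): print(cv2.phaseCorrelate(*[load(k)['frame'][180:300,200:260].mean(2) for k in(n,m)]))"
```

```text
((0.06604122224123898, 0.04223242435183039), 0.7579401762793953)
((0.16244875329223518, 0.03190013464587338), 0.5894951850918678)
```

View pics/z5.png

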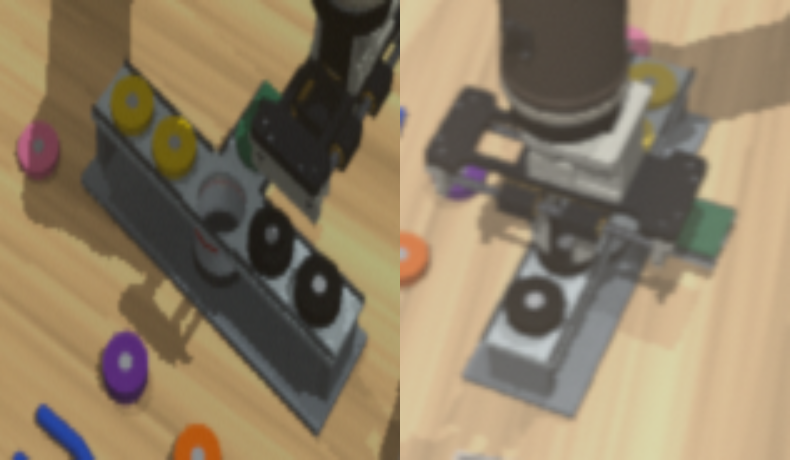

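View pics/w3.png

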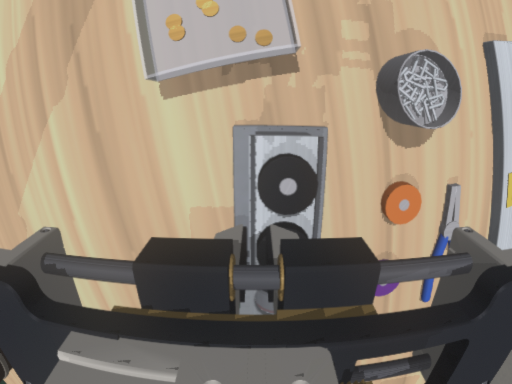

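>>> jog_arm --increments '[{"slide": [40,14,0],"roll": 0,"gripper": 0},{"slide": [75,25,0],"roll": 0,"gripper": 0},{"slide": [75,25,0],"roll": 0,"gripper": 0},{"slide": [75,25,10],"roll": 0,"gripper": 0},{"slide": [75,25,30],"roll": 0,"gripper": 0},{"slide": [75,25,50],"roll": 0,"gripper": 0},{"slide": [75,25,70],"roll": 0,"gripper": 0},{"slide": [75,25,81],"roll": 0,"gripper": 0},{"slide": [75,25,81],"roll": 0,"gripper": 0},{"slide": [75,25,81],"roll": 0,"gripper": 0}]'

```text
clock: 6.28
position: [0.5737, 0.2482, 0.0774]
ee_rot: [2.413, 2.012, -0.003]
force: [0.4, 0.4, 0.9]
width: 0.004
```

```bash
python3 -c "
from h import *
delta(G(.001,.035,.078),-10.1);print(toG(arm.observe()['position']))
im=snap('side','d4');cv2.imwrite('pics/z6.png',cv2.resize(im['frame'][190:290,190:320],None,fx=5,fy=5))"
```

```text
t 6.28 pos [0.5737 0.2482 0.0774] yang -10.34 tilt [-0.001 -0.001 -1.   ] F [0.42 0.38 0.94] w 0.004
slide [-144.9    1.3   -0.4] roll -0.004
[0.00031203 0.1799412 ]
```

View pics/z6.png

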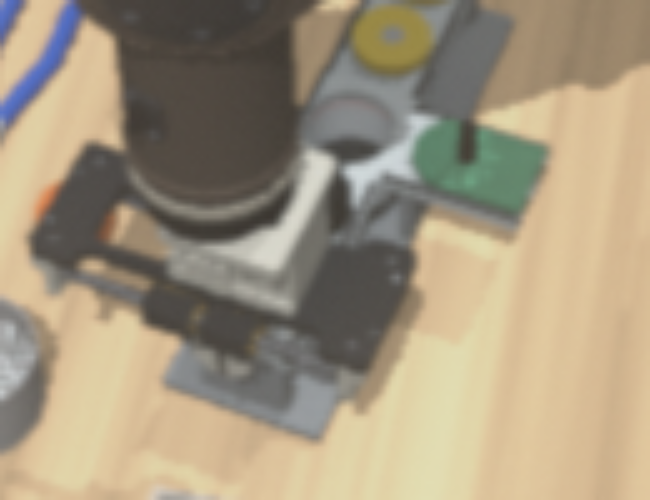

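>>> jog_arm --increments '[{"slide": [-5,0,0],"roll": 0,"gripper": 0},{"slide": [-10,0,0],"roll": 0,"gripper": 0},{"slide": [-15,0,0],"roll": 0,"gripper": 0},{"slide": [-20,0,0],"roll": 0,"gripper": 0},{"slide": [-25,0,0],"roll": 0,"gripper": 0},{"slide": [-30,0,0],"roll": 0,"gripper": 0},{"slide": [-35,0,0],"roll": 0,"gripper": 0},{"slide": [-40,0,0],"roll": 0,"gripper": 0},{"slide": [-45,0,0],"roll": 0,"gripper": 0},{"slide": [-50,0,0],"roll": 0,"gripper": 0}]'

```text
clock: 7.17
position: [0.5652, 0.1998, 0.0777]
ee_rot: [2.411, 2.014, 0.0]
force: [-0.4, 1.1, -0.4]
width: 0.007
```

```bash
python3 -c "
from h import *
delta(G(.001,.035,.078),-10.1);print(toG(arm.observe()['position']))
im=snap('scene','s5');cv2.imwrite('pics/z7.png',cv2.resize(im['frame'][160:260,220:350],None,fx=5,fy=5))"
```

```text
t 7.17 pos [0.5652 0.1998 0.0777] yang -10.26 tilt [ 0.  0. -1.] F [-0.44  1.11 -0.38] w 0.007
slide [-95.8   0.8  -0.3] roll -0.003
[0.00042334 0.13082534]
```

View pics/z7.png

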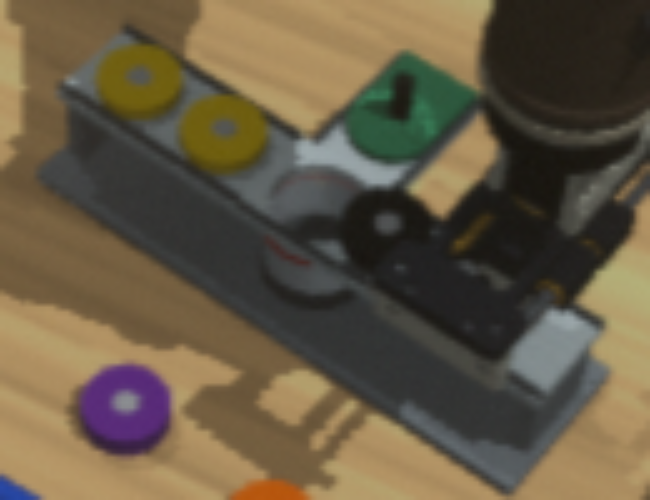

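>>> jog_arm --increments '[{"slide": [-5,0,0],"roll": 0,"gripper": 0},{"slide": [-10,0,0],"roll": 0,"gripper": 0},{"slide": [-15,0,0],"roll": 0,"gripper": 0},{"slide": [-20,0,0],"roll": 0,"gripper": 0},{"slide": [-25,0,0],"roll": 0,"gripper": 0},{"slide": [-30,0,0],"roll": 0,"gripper": 0},{"slide": [-34,0,0],"roll": 0,"gripper": 0},{"slide": [-38,0,0],"roll": 0,"gripper": 0},{"slide": [-42,0,0],"roll": 0,"gripper": 0},{"slide": [-46,0,0],"roll": 0,"gripper": 0}]'

```text
clock: 8.05
position: [0.557, 0.1547, 0.0777]
ee_rot: [-2.411, -2.014, -0.0]
force: [0.8, 1.1, -1.1]
width: 0.005
```

```bash
python3 -c "
from h import *
delta(G(.001,.035,.078),-10.1);print(toG(arm.observe()['position']))
im=snap('scene','s6');cv2.imwrite('pics/z8.png',cv2.resize(im['frame'][160:260,220:350],None,fx=5,fy=5))"
```

```text
t 8.05 pos [0.557  0.1547 0.0777] yang -10.26 tilt [ 0. -0. -1.] F [ 0.83  1.09 -1.1 ] w 0.005
slide [-50.    0.9  -0.3] roll -0.003
[0.0002567  0.08496291]
```

View pics/z8.png

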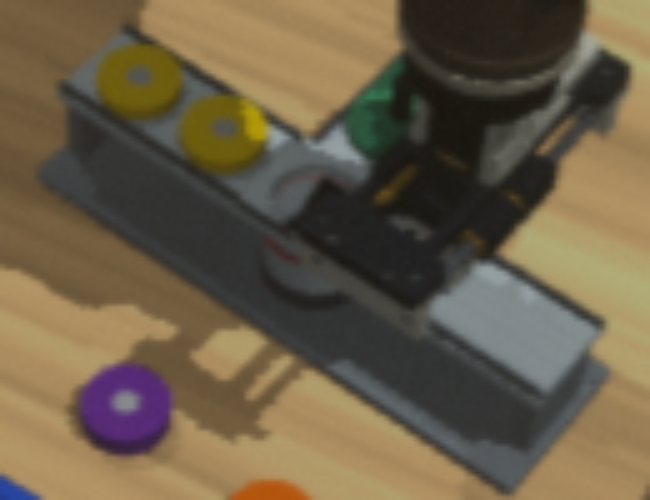

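```bash
python3 -c "
from h import *
im=snap('side','d6');b=snap('scene','s6b');cv2.imwrite('pics/z9.png',np.hstack([cv2.resize(im['frame'][180:280,225:315],(400,444)),cv2.resize(b['frame'][185:230,260:305],(400,444))]))"
```

```text
(no output)
```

View pics/z9.png

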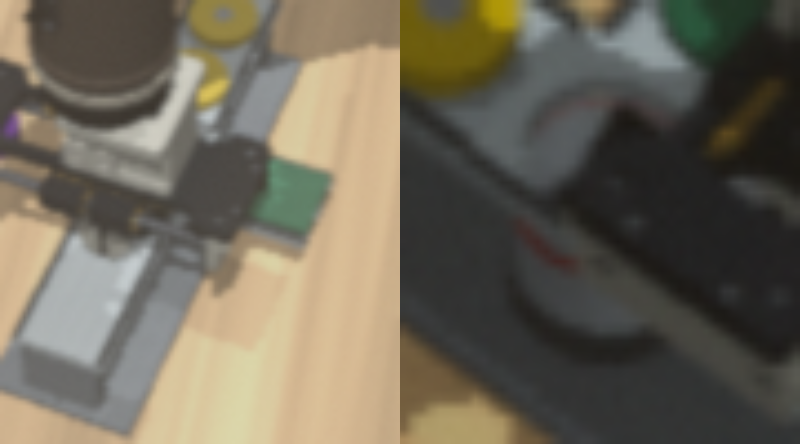

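>>> jog_arm --increments '[{"slide": [-3,0,0],"roll": 0,"gripper": 0},{"slide": [-6,0,0],"roll": 0,"gripper": 0},{"slide": [-9,0,0],"roll": 0,"gripper": 0},{"slide": [-12,0,0],"roll": 0,"gripper": 0},{"slide": [-15,0,0],"roll": 0,"gripper": 0},{"slide": [-15,0,0],"roll": 0,"gripper": 0},{"slide": [-15,0,0],"roll": 0,"gripper": 0},{"slide": [-15,0,0],"roll": 0,"gripper": 0},{"slide": [-15,0,0],"roll": 0,"gripper": 0},{"slide": [-15,0,0],"roll": 0,"gripper": 0}]'

```text
clock: 9.03
position: [0.5544, 0.1405, 0.0777]
ee_rot: [-2.411, -2.014, -0.0]
force: [-1.1, 0.7, -0.6]
width: 0.007
```

```bash
python3 -c "
from h import *
delta(G(.001,.035,.078),-10.1);print(toG(arm.observe()['position']))
im=snap('side','d7');b=snap('scene','s7');cv2.imwrite('pics/z10.png',np.hstack([cv2.resize(im['frame'][180:280,225:315],(400,444)),cv2.resize(b['frame'][185:230,260:305],(400,444))]))"
```

```text
t 9.03 pos [0.5544 0.1405 0.0777] yang -10.24 tilt [ 0.  0. -1.] F [-1.07  0.66 -0.6 ] w 0.007
slide [-35.5   0.9  -0.3] roll -0.003
[0.00021885 0.07052325]
```

View pics/z10.png

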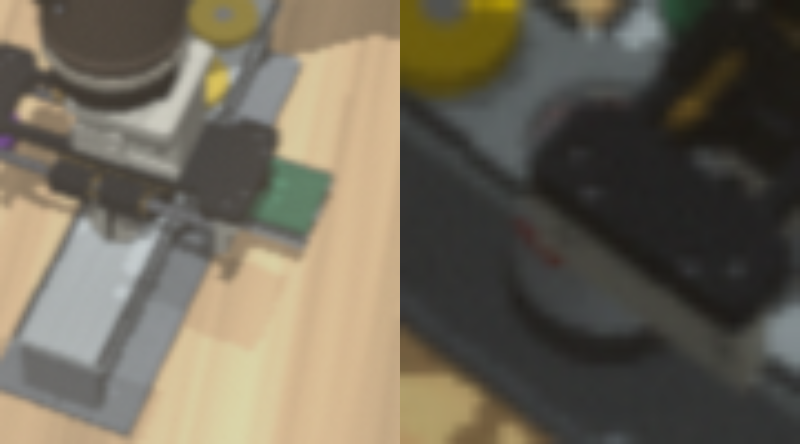

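>>> jog_arm --increments '[{"slide": [15,0,0],"roll": 0,"gripper": 0},{"slide": [50,0,0],"roll": 0,"gripper": 0},{"slide": [80,0,0],"roll": 0,"gripper": 0},{"slide": [80,0,0],"roll": 0,"gripper": 0},{"slide": [80,0,0],"roll": 0,"gripper": 0},{"slide": [80,0,0],"roll": 0,"gripper": 0},{"slide": [80,0,0],"roll": 0,"gripper": 0},{"slide": [80,0,0],"roll": 0,"gripper": 0},{"slide": [80,0,0],"roll": 0,"gripper": 0},{"slide": [80,0,0],"roll": 0,"gripper": 0}]'

```text
clock: 9.97
position: [0.5687, 0.2183, 0.0779]
ee_rot: [2.412, 2.013, 0.0]
force: [0.2, 0.6, 0.0]
width: 0.003
```

```bash
python3 -c "
from h import *
delta(G(.001,.035,.078),-10.1);print(toG(arm.observe()['position']))
im=snap('side','d8');b=snap('scene','s8');cv2.imwrite('pics/z11.png',np.hstack([cv2.resize(im['frame'][180:280,225:315],(400,444)),cv2.resize(b['frame'][180:240,250:310],(400,444))]))"
```

```text
t 9.97 pos [0.5687 0.2183 0.0779] yang -10.32 tilt [-0.  0. -1.] F [0.15 0.6  0.03] w 0.003
slide [-1.146e+02  8.000e-01 -1.000e-01] roll -0.004
[0.00064813 0.14963977]
```

View pics/z11.png

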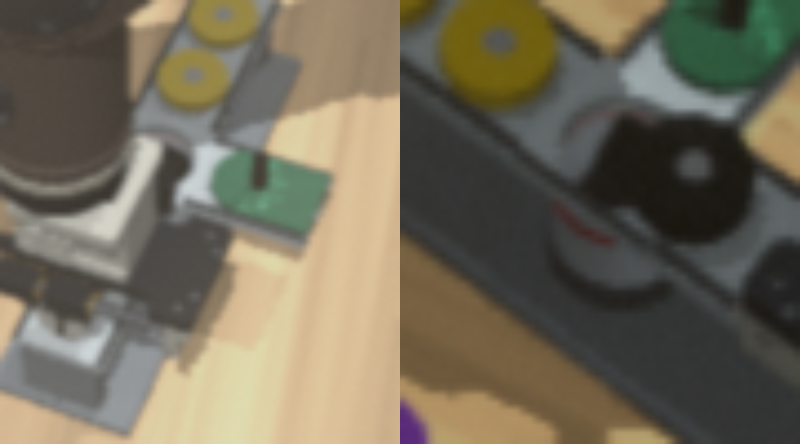

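```bash
python3 -c "
from h import *
for n in('s2','s8'):
    b=load(n); 
    for v in range(192,224,3):
        row=[]
        for u in range(270,296,3):
            c,d=ray(b,u,v); p=c+d*b['depth'][v,u]; row.append('%4d'%round(p[2]*1000))
        print(v,*row)
    print()
b=np.hstack([cv2.resize(load(n)['frame'][180:240,250:310],(400,400)) for n in('s2','s8')]);cv2.imwrite('pics/z12.png',np.clip(b*1.8,0,255))
"
```

```text
192   74   69   65   69   68   66   69   67   69
195   65   70   64   58   55   59   62   67   70
198   69   70   51   45   43   42   49   59   69
201   69 1016   37   30 1016   33   36   48   69
204   64   71   25   25   17   19   18   34   71
207   10   53   69   73   25   19   65   65   86
210    2   37   52   63   70   69   66   70   87
213    9   23   37   44   51   68   72   70   79
216   11   15   22   30   33   38 1016   71   71
219   16   10   12   19   18   21   15    8   68
222    6    5    8    9   11    7   11    8    6

192   72   70   67   70   72   68   69   69   67
195   70   69   68   58   54   55   61   87   85
198   65   70   51   44   76   67   85   84   85
201   77   66   36   68   69   86   87   83   85
204   63   69   21   71   67   81   85   84   83
207    6   52   69   73   60   78   88   87   84
210    9   34   55   64   72   68   74   82   82
213   12   25   39   44   48   66   74   69   67
216    8   15   27   31   34   34   62   67   73
219    7    9   13   20   21   14   12   11   71
222    8    8    9    8    9    6   10    6    8
[ WARN:0@0.677] global loadsave.cpp:1063 imwrite_ Unsupported depth image for selected encoder is fallbacked to CV_8U.
```

View pics/z12.png

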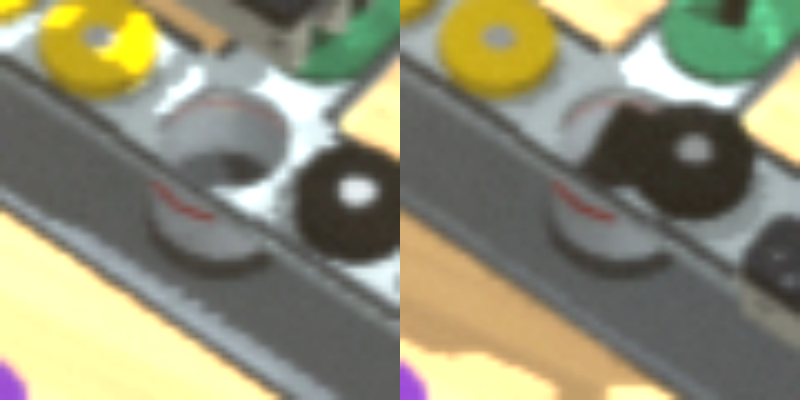

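>>> jog_arm --increments '[{"slide": [0,0,-40],"roll": 0,"gripper": 0},{"slide": [0,0,-80],"roll": 0,"gripper": 0},{"slide": [-20,0,-100],"roll": 0,"gripper": 0},{"slide": [-60,0,-100],"roll": 0,"gripper": 0},{"slide": [-100,0,-100],"roll": 0,"gripper": 0},{"slide": [-140,0,-100],"roll": 0,"gripper": 0},{"slide": [-170,0,-100],"roll": 0,"gripper": 0},{"slide": [-170,0,-100],"roll": 0,"gripper": 0},{"slide": [-170,0,-100],"roll": 0,"gripper": 0},{"slide": [-170,0,-100],"roll": 0,"gripper": 0}]'

```text
clock: 10.9
position: [0.5385, 0.0524, 0.1779]
ee_rot: [-2.411, -2.014, -0.001]
force: [0.4, -0.3, 0.4]
width: 0.006
```

```bash
python3 -c "
from h import *
delta(G(.001,.035,.078),-10.1);print(toG(arm.observe()['position']))
im=snap('wrist','w9');cv2.imwrite('pics/z13.png',cv2.resize(im['frame'][60:240,170:390],(792,648))[:600])"
```

```text
t 10.9 pos [0.5385 0.0524 0.1779] yang -10.26 tilt [ 0.001  0.    -1.   ] F [ 0.38 -0.32  0.44] w 0.006
slide [53.9  0.8 99.9] roll -0.003
[ 5.55857141e-05 -1.89816718e-02]
```

View pics/z13.png

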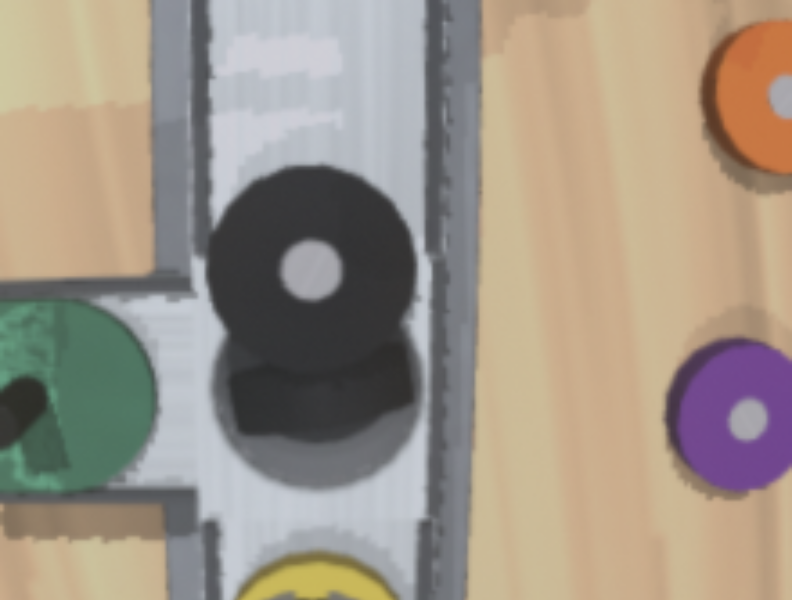

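```bash
python3 -c "
from h import *
im=load('w9')
f=lambda p:(p[0]/3.6+170,p[1]/3.6+60)
for n,p,z in [('outer',(312,270),.086),('outerfront',(312,374),.086),('standtop',(235,378),.074),('st',(405,345),.074),('st',(320,440),.074),('stl',(238,434),.074),('mouthnear',(315,490),.07),('mouthL',(212,385),.07),('mouthR',(422,385),.07)]:
    print(n,toG(wonz(im,*f(p),z)).round(4))
d=im['depth'];print(d[150:200:6,225:290:6].round(3))
"
```

```text
outer [0.0004 0.0337]
outerfront [0.0004 0.0088]
standtop [-0.0188  0.0054]
st [0.0235 0.0137]
st [ 0.0024 -0.0107]
stl [-0.0184 -0.0091]
mouthnear [ 0.0011 -0.0253]
mouthL [-0.025   0.0028]
mouthR [0.0284 0.0027]
[[0.267 0.267 0.25  0.251 0.249 0.251 0.251 0.251 0.251 0.25  0.267]
 [0.269 0.268 0.253 0.251 0.251 0.253 0.253 0.253 0.252 0.283 0.268]
 [0.27  0.293 0.317 0.284 0.27  0.254 0.254 0.269 0.272 0.277 0.283]
 [0.271 0.288 0.279 0.273 0.27  0.269 0.267 0.268 0.271 0.277 0.284]
 [0.272 0.28  0.281 0.273 0.271 0.271 0.27  0.27  0.271 0.307 0.277]
 [0.274 0.275 0.295 0.276 0.322 0.323 0.323 0.322 0.314 0.295 0.275]
 [0.276 0.276 0.279 0.294 0.305 0.309 0.309 0.305 0.294 0.28  0.278]
 [0.279 0.279 0.279 0.278 0.287 0.289 0.29  0.284 0.28  0.278 0.277]
 [0.279 0.28  0.281 0.28  0.28  0.28  0.281 0.279 0.28  0.28  0.28 ]]
```

>>> jog_arm --increments '[{"slide": [8,1,30],"roll": 0,"gripper": 0},{"slide": [8,1,60],"roll": 0,"gripper": 0},{"slide": [8,1,85],"roll": 0,"gripper": 0},{"slide": [8,1,97],"roll": 0,"gripper": 0},{"slide": [8,1,97],"roll": 0,"gripper": 0},{"slide": [8,1,97],"roll": 0,"gripper": 0},{"slide": [13,1,97],"roll": 0,"gripper": 0},{"slide": [18,1,97],"roll": 0,"gripper": 0},{"slide": [23,1,97],"roll": 0,"gripper": 0},{"slide": [28,1,97],"roll": 0,"gripper": 0}]'

```text
clock: 11.78
position: [0.545, 0.0802, 0.0816]
ee_rot: [2.41, 2.015, 0.003]
force: [-0.2, -0.1, -0.6]
width: 0.003
```

>>> jog_arm --increments '[{"slide": [5,0,0],"roll": 0,"gripper": 0},{"slide": [10,0,0],"roll": 0,"gripper": 0},{"slide": [15,0,0],"roll": 0,"gripper": 0},{"slide": [19,0,0],"roll": 0,"gripper": 0},{"slide": [19,0,0],"roll": 0,"gripper": 0},{"slide": [5,0,-5],"roll": 0,"gripper": 0},{"slide": [-20,0,-30],"roll": 0,"gripper": 0},{"slide": [-45,0,-60],"roll": 0,"gripper": 0},{"slide": [-50,0,-60],"roll": 0,"gripper": 0},{"slide": [-50,0,-60],"roll": 0,"gripper": 0}]'

```text
clock: 12.62
position: [0.536, 0.0263, 0.1426]
ee_rot: [2.415, 2.006, 0.004]
force: [0.1, 0.3, -0.6]
width: 0.004
```

```bash
python3 -c "
from h import *
delta(G(.001,.035,.078),-10.1);print(toG(arm.observe()['position']))
im=snap('wrist','w10');cv2.imwrite('pics/z14.png',cv2.resize(im['frame'][30:230,150:400],(750,600)))"
```

```text
t 12.62 pos [0.536  0.0263 0.1426] yang -10.55 tilt [ 0.001  0.003 -1.   ] F [ 0.13  0.29 -0.65] w 0.004
slide [80.1 -2.  64.7] roll -0.008
[ 0.00211465 -0.04515202]
```

View pics/z14.png

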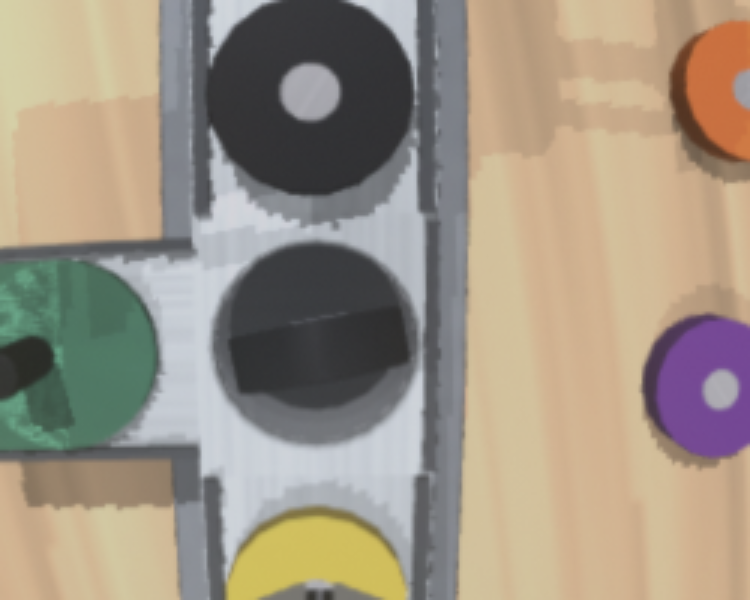

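>>> jog_arm --increments '[{"slide": [10,0,20],"roll": 0,"gripper": 0},{"slide": [20.5,0,40],"roll": 0,"gripper": 0},{"slide": [20.5,0,58],"roll": 0,"gripper": 0},{"slide": [20.5,0,68],"roll": 0,"gripper": 0},{"slide": [20.5,0,70],"roll": 0,"gripper": 0},{"slide": [20.5,0,70.5],"roll": 0,"gripper": 0},{"slide": [20.5,0,70.5],"roll": 0,"gripper": 0},{"slide": [20.5,0,70.5],"roll": 0,"gripper": 0},{"slide": [20.5,0,70.5],"roll": 0,"gripper": 0},{"slide": [20.5,0,70.5],"roll": 0,"gripper": 0}]'

```text
clock: 13.5
position: [0.5387, 0.0508, 0.0702]
ee_rot: [-2.41, -2.014, 0.0]
force: [-2.8, 2.3, 6.1]
width: 0.004
```

```bash
python3 -c "
from h import *
delta(G(.001,.010,.072),-10.1);print(toG(arm.observe()['position']))
im=snap('scene','s11');cv2.imwrite('pics/z15.png',cv2.resize(im['frame'][170:240,240:320],None,fx=7,fy=7))"
```

```text
t 13.5 pos [0.5387 0.0508 0.0702] yang -10.23 tilt [ 0.001 -0.001 -1.   ] F [-2.78  2.29  6.1 ] w 0.004
slide [30.5  0.5 -1.8] roll -0.002
[ 0.00045989 -0.02053907]
```

View pics/z15.png

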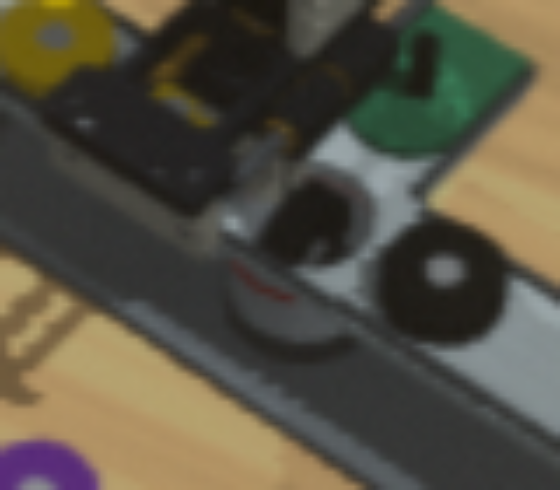

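>>> jog_arm --increments '[{"slide": [0,0,-2],"roll": 0,"gripper": 0},{"slide": [3,0,-2],"roll": 0,"gripper": 0},{"slide": [6,0,-2],"roll": 0,"gripper": 0},{"slide": [9,0,-2],"roll": 0,"gripper": 0},{"slide": [12,0,-2],"roll": 0,"gripper": 0},{"slide": [15,0,-2],"roll": 0,"gripper": 0},{"slide": [18,0,-2],"roll": 0,"gripper": 0},{"slide": [21,0,-2],"roll": 0,"gripper": 0},{"slide": [21,0,-2],"roll": 0,"gripper": 0},{"slide": [21,0,-2],"roll": 0,"gripper": 0}]'

```text
clock: 14.38
position: [0.5428, 0.071, 0.0722]
ee_rot: [-2.411, -2.014, -0.0]
force: [0.4, -0.6, 0.7]
width: 0.004
```

```bash
python3 -c "
from h import *
delta(G(.001,.010,.072),-10.1);print(toG(arm.observe()['position']))
im=snap('scene','s12');cv2.imwrite('pics/z16.png',cv2.resize(im['frame'][170:240,240:320],None,fx=7,fy=7))"
```

```text
t 14.38 pos [0.5428 0.071  0.0722] yang -10.23 tilt [ 0.  0. -1.] F [ 0.4  -0.63  0.66] w 0.004
slide [10.  -0.   0.2] roll -0.002
[1.01643456e-03 3.82169282e-05]
```

View pics/z16.png

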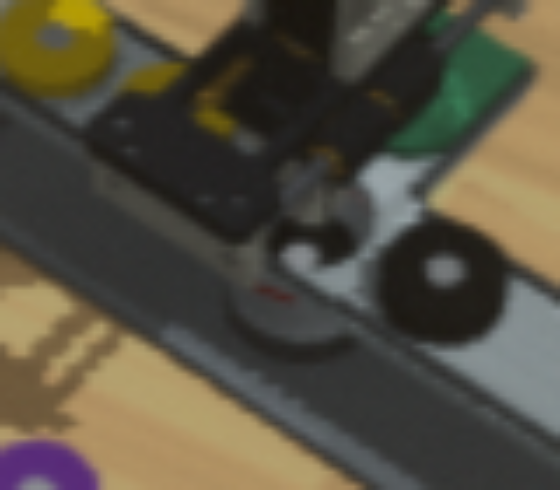

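>>> jog_arm --increments '[{"slide": [0,0,-25],"roll": 0,"gripper": 0},{"slide": [-20,0,-60],"roll": 0,"gripper": 0},{"slide": [-45,0,-75],"roll": 0,"gripper": 0},{"slide": [-45,0,-75],"roll": 0,"gripper": 0},{"slide": [-45,0,-75],"roll": 0,"gripper": 0},{"slide": [-45,0,-75],"roll": 0,"gripper": 0},{"slide": [-45,0,-75],"roll": 0,"gripper": 0},{"slide": [-45,0,-75],"roll": 0,"gripper": 0},{"slide": [-45,0,-75],"roll": 0,"gripper": 0},{"slide": [-45,0,-75],"roll": 0,"gripper": 0}]'

```text
clock: 15.27
position: [0.5346, 0.0269, 0.1467]
ee_rot: [-2.41, -2.014, 0.001]
force: [0.6, 0.0, -0.2]
width: 0.004
```

```bash
python3 -c "
from h import *
delta(G(.001,.010,.072),-10.1);print(toG(arm.observe()['position']))
im=snap('wrist','w13');cv2.imwrite('pics/z17.png',cv2.resize(im['frame'][30:230,150:400],(750,600)))
R=Ro.from_rotvec(im['state']['ee_rot']).as_matrix();H=im['hand_eye'];K=im['intrinsics']
def wz(u,v):
    dx,dy=u-K[0,2],v-K[1,2]; r=np.hypot(dx,dy); th=r/K[0,0]
    d=np.array([np.tan(th)*dx/r,np.tan(th)*dy/r,1])*im['depth'][v,u]
    return (R@(H[:3,:3]@d+H[:3,3])+im['state']['position'])
for v in range(100,190,6): print(v,*['%4d'%round(wz(u,v)[2]*1000) for u in range(220,290,5)])
"
```

```text
t 15.27 pos [0.5346 0.0269 0.1467] yang -10.22 tilt [-0.    -0.001 -1.   ] F [ 0.64  0.   -0.21] w 0.004
slide [54.8  0.3 74.7] roll -0.002
[ 0.00062668 -0.04480682]
100   74   71   70   71   70   69   69   69   70   70   71   70   69   70
106   70   70   70   71   70   70   70   70   69   70   71   70   70   71
112   70   70   69   70   69   70   23   23   23   24   69   70   69   70
118   68   69   71   70   24   38   40   40   40   40   40   23   71   71
124   70   71   68   24   40   40   40   41   40   40   39   39   23   70
130   71   70   25   39   41   38   40   40   40   40   41   38   39   28
136   68   64   23   40   40   40   40   40   40   40   40   39   41   25
142   69   59   24   39   40   39   40   39   40   41   40   41   40   25
148   70   64   29   40   41   39   40   40   40   39   39   41   40   36
154   70   69   47   39   41   40   39   41   40   39   40   39   40   50
160   71   70   62   43   39   39   40   41   40   40   40   39   44   61
166   70   69   71   62   50   40   39   40   40   40   41   52   64   68
172   69   70   69   69   69   61   54   55   55   55   61   68   68   68
178   69   69   70   70   70   70   70   70   70   70   70   69   69   70
184   69   69   69   69   70   70   70   70   69   70   69   70   70   70
```

View pics/z17.png

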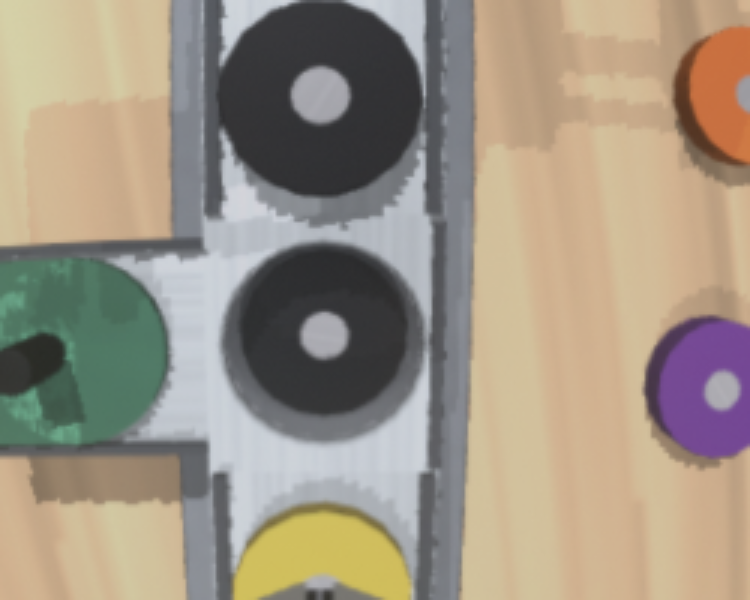

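>>> jog_arm --increments '[{"slide": [40,0,0],"roll": 0,"gripper": 0},{"slide": [80,0,0],"roll": 0,"gripper": 0},{"slide": [120,0,0],"roll": 0,"gripper": 0},{"slide": [157,0,0],"roll": 0,"gripper": 0},{"slide": [157,0,0],"roll": 0,"gripper": 0},{"slide": [157,0,20],"roll": 0,"gripper": 0},{"slide": [157,0,45],"roll": 0,"gripper": 0},{"slide": [157,0,63],"roll": 0,"gripper": 0},{"slide": [157,0,69],"roll": 0,"gripper": 0},{"slide": [157,0,69],"roll": 0,"gripper": 0}]'

```text
clock: 16.15
position: [0.5616, 0.1804, 0.0767]
ee_rot: [-2.411, -2.013, 0.005]
force: [-0.1, 0.8, 0.1]
width: 0.005
```

```bash
python3 -c "
from h import *
delta(G(.001,.060,.077),-10.1);print(toG(arm.observe()['position']))
im=load('w13'); print(toG(wonz(im,320/3+150,95/3+30,.086)),toG(wonz(im,324/3+150,336/3+30,.040)))
im=snap('scene','s14');cv2.imwrite('pics/z18.png',cv2.resize(im['frame'][170:240,240:320],None,fx=7,fy=7))"
```

```text
t 16.15 pos [0.5616 0.1804 0.0767] yang -10.26 tilt [-0.002 -0.003 -1.   ] F [-0.07  0.84  0.14] w 0.005
slide [-51.1   0.8  -0.2] roll -0.003
[0.00031304 0.11112407]
[0.00094155 0.06532296] [ 0.00209006 -0.00013991]
```

View pics/z18.png

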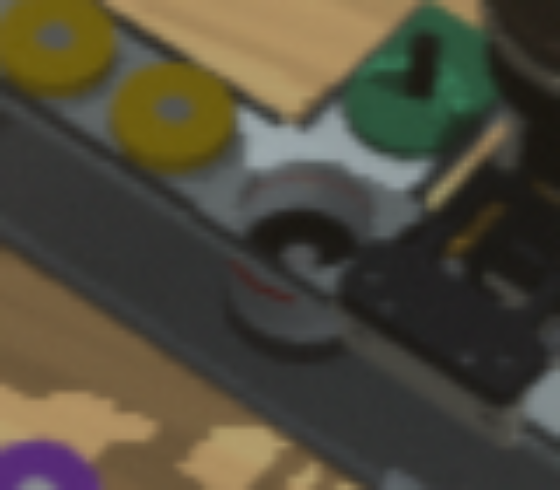

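>>> jog_arm --increments '[{"slide": [-5,0,0],"roll": 0,"gripper": 0},{"slide": [-10,0,0],"roll": 0,"gripper": 0},{"slide": [-15,0,0],"roll": 0,"gripper": 0},{"slide": [-20,0,0],"roll": 0,"gripper": 0},{"slide": [-25,0,0],"roll": 0,"gripper": 0},{"slide": [-30,0,0],"roll": 0,"gripper": 0},{"slide": [-35,0,0],"roll": 0,"gripper": 0},{"slide": [-39,0,0],"roll": 0,"gripper": 0},{"slide": [-42,0,0],"roll": 0,"gripper": 0},{"slide": [-44,0,0],"roll": 0,"gripper": 0}]'

```text
clock: 17.03
position: [0.5548, 0.1371, 0.0782]
ee_rot: [-2.412, -2.013, 0.0]
force: [0.6, 1.5, 0.2]
width: 0.006
```

>>> jog_arm --increments '[{"slide": [-2,0,0],"roll": 0,"gripper": 0},{"slide": [-4,0,0],"roll": 0,"gripper": 0},{"slide": [-6,0,0],"roll": 0,"gripper": 0},{"slide": [-8,0,0],"roll": 0,"gripper": 0},{"slide": [-10,0,0],"roll": 0,"gripper": 0},{"slide": [-11.5,0,0],"roll": 0,"gripper": 0},{"slide": [-13,0,0],"roll": 0,"gripper": 0},{"slide": [-14.5,0,0],"roll": 0,"gripper": 0},{"slide": [-16,0,0],"roll": 0,"gripper": 0},{"slide": [-17,0,0],"roll": 0,"gripper": 0}]'

```text
clock: 17.87
position: [0.5518, 0.1207, 0.0782]
ee_rot: [-2.411, -2.014, 0.0]
force: [-0.1, -0.1, 0.6]
width: 0.009
```

```bash
python3 -c "
from h import *
delta(G(.001,.040,.077),-10.1);print(toG(arm.observe()['position']))
im=snap('scene','s15');cv2.imwrite('pics/z19.png',cv2.resize(im['frame'][170:240,240:320],None,fx=7,fy=7))"
```

```text
t 17.87 pos [0.5518 0.1207 0.0782] yang -10.27 tilt [-0. -0. -1.] F [-0.08 -0.06  0.62] w 0.009
slide [-10.6  -0.1   1.2] roll -0.003
[0.00116564 0.0505868 ]
```

View pics/z19.png

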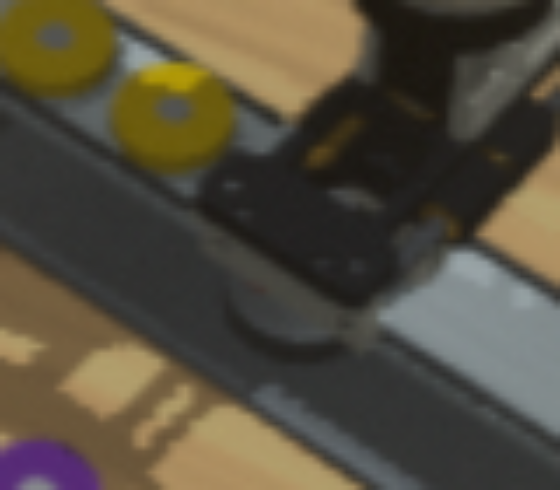

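Occluded; I'll continue slowly, 1 mm per row.

>>> jog_arm --increments '[{"slide": [-1,0,0],"roll": 0,"gripper": 0},{"slide": [-2,0,0],"roll": 0,"gripper": 0},{"slide": [-3,0,0],"roll": 0,"gripper": 0},{"slide": [-4,0,0],"roll": 0,"gripper": 0},{"slide": [-5,0,0],"roll": 0,"gripper": 0},{"slide": [-6,0,0],"roll": 0,"gripper": 0},{"slide": [-7,0,0],"roll": 0,"gripper": 0},{"slide": [-8,0,0],"roll": 0,"gripper": 0},{"slide": [-9,0,0],"roll": 0,"gripper": 0},{"slide": [-10,0,0],"roll": 0,"gripper": 0}]'

```text
clock: 18.75
position: [0.5501, 0.111, 0.0782]
ee_rot: [-2.411, -2.014, -0.0]
force: [0.2, -0.8, -0.4]
width: 0.007
```

>>> jog_arm --increments '[{"slide": [-1,0,0],"roll": 0,"gripper": 0},{"slide": [-2,0,0],"roll": 0,"gripper": 0},{"slide": [-3,0,0],"roll": 0,"gripper": 0},{"slide": [-3,0,0],"roll": 0,"gripper": 0},{"slide": [-3,0,0],"roll": 0,"gripper": 0},{"slide": [10,0,-10],"roll": 0,"gripper": 0},{"slide": [20,0,-40],"roll": 0,"gripper": 0},{"slide": [0,0,-80],"roll": 0,"gripper": 0},{"slide": [-40,0,-90],"roll": 0,"gripper": 0},{"slide": [-70,0,-90],"roll": 0,"gripper": 0}]'

```text
clock: 19.58
position: [0.5396, 0.0413, 0.1716]
ee_rot: [2.407, 2.014, 0.008]
force: [-0.1, -1.2, -0.3]
width: 0.002
```

```bash
cat > wl.py <<'E'
from h import *
import sys
delta(G(.001,.040,.077),-10.1);print(toG(arm.observe()['position']))
n=sys.argv[1]
im=snap('wrist',n);cv2.imwrite('pics/z'+n+'.png',cv2.resize(im['frame'][30:230,150:400],(750,600)))
R=Ro.from_rotvec(im['state']['ee_rot']).as_matrix();H=im['hand_eye'];K=im['intrinsics']
def wz(u,v):
    dx,dy=u-K[0,2],v-K[1,2]; r=np.hypot(dx,dy); th=r/K[0,0]
    d=np.array([np.tan(th)*dx/r,np.tan(th)*dy/r,1])*im['depth'][v,u]
    return (R@(H[:3,:3]@d+H[:3,3])+im['state']['position'])
for v in range(100,200,6): print(v,*['%4d'%round(wz(u,v)[2]*1000) for u in range(220,290,5)])
E
python3 wl.py w16
```

```text
t 19.58 pos [0.5396 0.0413 0.1716] yang -10.14 tilt [ 0.002  0.006 -1.   ] F [-0.1  -1.21 -0.32] w 0.002
slide [69.6 -2.6 94.7] roll -0.001
[ 0.00304531 -0.02976578]
100   74   70   70   70   70   70   69   70   70   70   70   70   71   71
106   74   69   68   70   69   70   69   71   69   71   71   70   70   71
112   75   69   70   70   71   70   69   71   69   70   68   70   70   73
118   73   71   69   70   71   69   70   72   69   70   68   68  330   73
124   70   70   69   69   69   70   70   71   70   71   70   69   69   69
130   70   70   69   69   70   55   56   55   55   55   71   69   70   70
136   68   70   68   55   56   57   54   56   57   56   56   61   70   69
142   70   71   23   55   55   55   57   56   56   54   55   55   71   70
148   70   70   56   54   56   55   56   56   56   55   57   55   34   71
154   71   61   55   55   56   56   56   56   56   55   56   57   56   70
160   71   63   56   57   56   55   55   57   56   56   56   55   44   71
166   70   69   47   56   55   57   56   55   56   55   57   56   58   70
172   70   70   63   46   56   55   56   55   56   56   55   51   69   71
178   70   69   70   65   55   46   55   55   55   47   56   69   69   69
184   70   69   70   70   68   67   62   60   64   69   70   70   71   71
190   71   70   69   70   70   70   70   70   69   69   70   69   70   73
196    9   73   70   69   69   70   69   70   69   70   70   69   69   72
```

View pics/zw16.png

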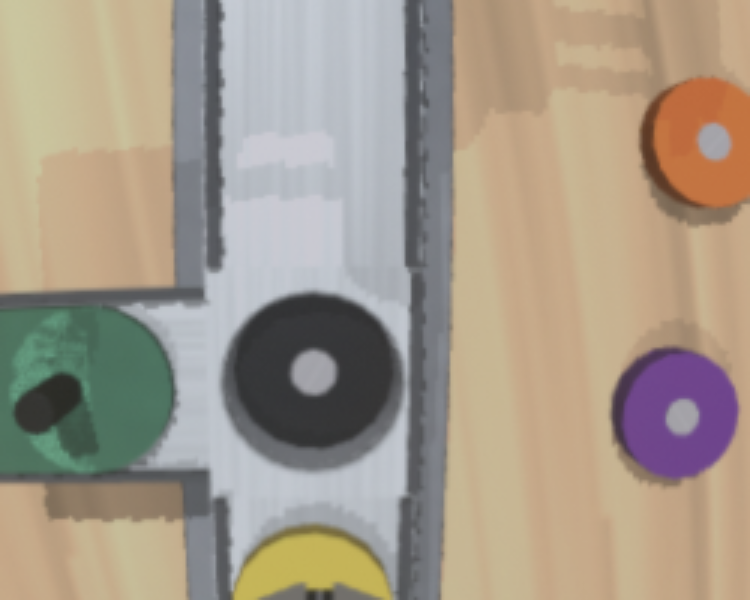

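```bash
python3 -c "
from h import *
delta(G(-.073,.002,.13),-10.1)
im=load('w16'); print(toG(wonz(im,34/3+150,404/3+30,.0765)),toG(wonz(im,66/3+150,388/3+30,.1065)))"
```

```text
t 19.63 pos [0.5373 0.0332 0.1706] yang -10.64 tilt [-0.002  0.004 -1.   ] F [-2.52 -6.6  -0.52] w 0.006
slide [ 39.4 -75.7  40.3] roll -0.009
[-0.08158561 -0.00222523] [-0.06252864  0.00798239]
```

```bash
python3 -c "
from h import *
im=load('w16'); print(toG(wonz(im,70/3+150,386/3+30,.0765)),toG(wonz(im,33/3+150,406/3+30,.1065)))"
```

```text
[-0.06989357  0.00298135] [-0.07202976  0.00336628]
```

>>> jog_arm --increments '[{"slide": [15,-35,0],"roll": 0,"gripper": 0.45},{"slide": [36,-73,10],"roll": 0,"gripper": 0.45},{"slide": [36,-73,30],"roll": 0,"gripper": 0.45},{"slide": [36,-73,40],"roll": 0,"gripper": 0.45},{"slide": [36,-73,40],"roll": 0,"gripper": 0.45},{"slide": [36,-73,40],"roll": 0,"gripper": 0.45},{"slide": [36,-73,40],"roll": 0,"gripper": 0.45},{"slide": [36,-73,40],"roll": 0,"gripper": 0.45},{"slide": [36,-73,40],"roll": 0,"gripper": 0.45},{"slide": [36,-73,40],"roll": 0,"gripper": 0.45}]'

```text
clock: 20.47
position: [0.4728, 0.0903, 0.1286]
ee_rot: [2.412, 2.013, 0.001]
force: [0.8, 0.5, 0.4]
width: 0.45
```

```bash
python3 -c "
from h import *
delta(G(-.073,.002,.085),-10.1); print(toG(arm.observe()['position']))"
```

```text
t 20.47 pos [0.4728 0.0903 0.1286] yang -10.31 tilt [ 0.     0.001 -1.   ] F [0.84 0.47 0.44] w 0.45
slide [-4.8 -1.7 43.6] roll -0.004
[-0.07131049  0.00678383]
```

>>> jog_arm --increments '[{"slide": [-4,0,10],"roll": 0,"gripper": 0.45},{"slide": [-4,0,25],"roll": 0,"gripper": 0.45},{"slide": [-4,0,38],"roll": 0,"gripper": 0.45},{"slide": [-4,0,43],"roll": 0,"gripper": 0.45},{"slide": [-4,0,43],"roll": 0,"gripper": 0.3},{"slide": [-4,0,43],"roll": 0,"gripper": 0.1},{"slide": [-4,0,43],"roll": 0,"gripper": 0},{"slide": [-4,0,43],"roll": 0,"gripper": 0},{"slide": [-4,0,43],"roll": 0,"gripper": 0},{"slide": [-4,0,43],"roll": 0,"gripper": 0}]' --newtons 10

```text
clock: 21.3
position: [0.4718, 0.0868, 0.0857]
ee_rot: [2.411, 2.014, 0.002]
force: [-0.5, -1.2, 2.8]
width: 0.123
```

```bash
python3 -c "
from h import *
delta(G(-.008,.002,.085),-10.1); print(toG(arm.observe()['position']))"
```

```text
t 21.3 pos [0.4718 0.0868 0.0857] yang -10.25 tilt [ 0.001  0.001 -1.   ] F [-0.46 -1.23  2.77] w 0.123
slide [-1.  63.7  0.7] roll -0.003
[-0.07166987  0.00320476]
```

>>> jog_arm --increments '[{"slide": [0,7,0],"roll": 0,"gripper": 0},{"slide": [0,14,0],"roll": 0,"gripper": 0},{"slide": [0,21,0],"roll": 0,"gripper": 0},{"slide": [0,28,0],"roll": 0,"gripper": 0},{"slide": [0,35,0],"roll": 0,"gripper": 0},{"slide": [0,42,0],"roll": 0,"gripper": 0},{"slide": [0,49,0],"roll": 0,"gripper": 0},{"slide": [0,55,0],"roll": 0,"gripper": 0},{"slide": [0,59,0],"roll": 0,"gripper": 0},{"slide": [0,61,0],"roll": 0,"gripper": 0}]'

```text
clock: 22.13
position: [0.5325, 0.076, 0.0857]
ee_rot: [2.411, 2.014, 0.002]
force: [-1.4, 1.6, 5.7]
width: 0.124
```

>>> jog_arm --increments '[{"slide": [0,1,0],"roll": 0,"gripper": 0},{"slide": [0,2,0],"roll": 0,"gripper": 0},{"slide": [0,3,0],"roll": 0,"gripper": 0},{"slide": [0,3.5,0],"roll": 0,"gripper": 0},{"slide": [0,4,0],"roll": 0,"gripper": 0},{"slide": [0,4,0],"roll": 0,"gripper": 0},{"slide": [0,4,0],"roll": 0,"gripper": 0},{"slide": [0,4,0],"roll": 0,"gripper": 0},{"slide": [0,4,0],"roll": 0,"gripper": 0},{"slide": [0,4,0],"roll": 0,"gripper": 0}]'

```text
clock: 22.97
position: [0.5361, 0.0754, 0.0857]
ee_rot: [2.411, 2.014, 0.002]
force: [-0.7, -0.2, 5.8]
width: 0.126
```

```bash
python3 -c "
from h import *
delta(G(-.008,.002,.085),-10.1); print(toG(arm.observe()['position']))"
```

```text
t 22.97 pos [0.5361 0.0754 0.0857] yang -10.25 tilt [ 0.001  0.001 -1.   ] F [-0.67 -0.22  5.76] w 0.126
slide [-1.2 -1.6  0.7] roll -0.003
[-0.00640506  0.00318537]
```

>>> jog_arm --increments '[{"slide": [0,0.5,0],"roll": 0,"gripper": 0},{"slide": [0,1,0],"roll": 0,"gripper": 0},{"slide": [0,1.5,0],"roll": 0,"gripper": 0},{"slide": [0,1.5,0],"roll": 0,"gripper": 0},{"slide": [0,1.5,0],"roll": 0,"gripper": 0},{"slide": [0,1.5,0],"roll": 0,"gripper": 0},{"slide": [0,1.5,0],"roll": 0,"gripper": 0},{"slide": [0,1.5,0],"roll": 0,"gripper": 0},{"slide": [0,1.5,0],"roll": 0,"gripper": 0},{"slide": [0,1.5,0],"roll": 0,"gripper": 0}]'

```text
clock: 23.8
position: [0.5363, 0.0753, 0.0856]
ee_rot: [-2.41, -2.013, 0.0]
force: [-4.2, 1.2, 10.0]
width: 0.123
```

```bash
python3 -c "
from h import *
delta(G(-.008,.002,.085),-10.1); print(toG(arm.observe()['position']),arm.observe()['force'])"
```

```text
t 23.8 pos [0.5363 0.0753 0.0856] yang -10.24 tilt [ 0.001 -0.001 -1.   ] F [-4.2   1.25  9.99] w 0.123
slide [-1.2 -1.9  0.6] roll -0.002
[-0.00611185  0.00320598] [-4.20117971  1.24643983  9.9911725 ]
```

>>> jog_arm --increments '[{"slide": [0,1.5,0],"roll": 0,"gripper": 0},{"slide": [0,1.5,0],"roll": 0,"gripper": 0},{"slide": [0,1.5,0],"roll": 0,"gripper": 0},{"slide": [0,1.5,0],"roll": 0,"gripper": 0},{"slide": [0,1.5,0],"roll": 0,"gripper": 0},{"slide": [0,1.5,0],"roll": 0,"gripper": 0},{"slide": [0,1.5,0],"roll": 0,"gripper": 0},{"slide": [0,1.5,0],"roll": 0,"gripper": 0},{"slide": [0,1.5,0],"roll": 0,"gripper": 0},{"slide": [0,1.5,0],"roll": 0,"gripper": 0}]'

```text
clock: 24.63
position: [0.5364, 0.0753, 0.0854]
ee_rot: [-2.408, -2.012, 0.003]
force: [-9.6, 2.1, 12.5]
width: 0.123
```

>>> jog_arm --increments '[{"slide": [0,0,0],"roll": 0,"gripper": 0.4},{"slide": [0,0,0],"roll": 0,"gripper": 0.4},{"slide": [0,0,0],"roll": 0,"gripper": 0.4},{"slide": [0,0,0],"roll": 0,"gripper": 0.4},{"slide": [0,0,-15],"roll": 0,"gripper": 0.4},{"slide": [0,0,-40],"roll": 0,"gripper": 0.4},{"slide": [0,0,-70],"roll": 0,"gripper": 0.4},{"slide": [0,0,-100],"roll": 0,"gripper": 0.4},{"slide": [0,0,-130],"roll": 0,"gripper": 0.4},{"slide": [0,0,-130],"roll": 0,"gripper": 0.4}]'

```text
clock: 25.47
position: [0.5416, 0.0744, 0.2206]
ee_rot: [2.409, 2.011, 0.012]
force: [1.1, -0.4, -0.1]
width: 0.403
```

>>> jog_arm --increments '[{"slide": [0,-30,-10],"roll": 0,"gripper": 0.4},{"slide": [0,-60,-20],"roll": 0,"gripper": 0.4},{"slide": [0,-90,-30],"roll": 0,"gripper": 0.4},{"slide": [0,-100,-30],"roll": 0,"gripper": 0.4},{"slide": [0,-100,-30],"roll": 0,"gripper": 0.4},{"slide": [0,-100,-30],"roll": 0,"gripper": 0.4},{"slide": [0,-100,-30],"roll": 0,"gripper": 0.4},{"slide": [0,-100,-30],"roll": 0,"gripper": 0.4},{"slide": [0,-100,-30],"roll": 0,"gripper": 0.4},{"slide": [0,-100,-30],"roll": 0,"gripper": 0.4}]'

```text
clock: 26.3
position: [0.4405, 0.092, 0.2449]
ee_rot: [2.412, 2.013, -0.001]
force: [0.1, 0.4, -0.2]
width: 0.4
```

```bash
python3 -c "
from h import *
im=snap('wrist','w20');cv2.imwrite('pics/z20.png',cv2.resize(im['frame'],None,fx=1.5,fy=1.5));snap('scene','s20');snap('side','d20')"
```

```text
(no output)
```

View pics/z20.png

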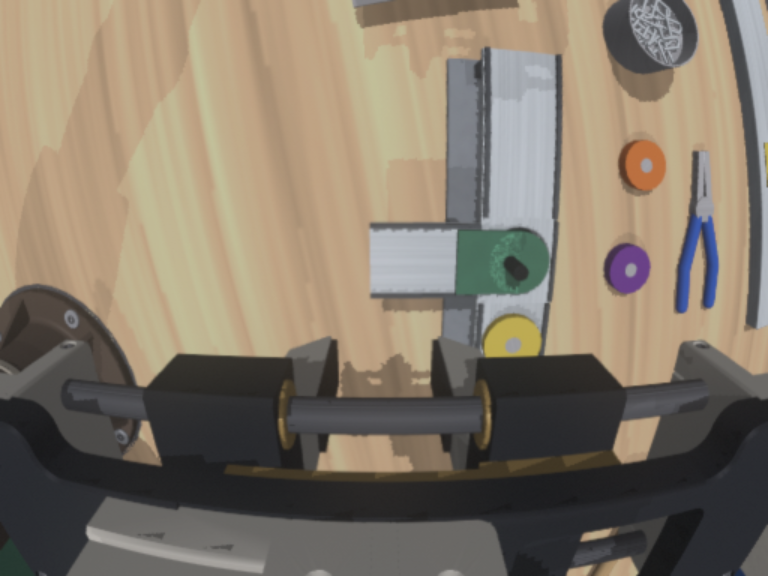

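View pics/s20.png

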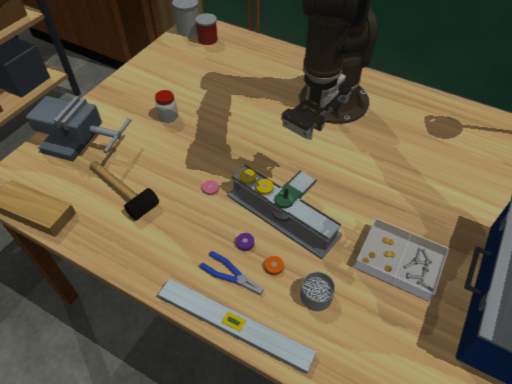

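```bash
python3 -c "
from h import *
im=load('s20')
for n,u,v in(('scene',247.8,175.2),): pass
print(arm.sign_off())"
```

```text
the job is handed in; nothing more can be done
None
```

The gauge is packed and I've handed the job in, at about 26 s of the 61 s allowed. I opened the shutter and pushed both black discs in from the +y lane. Then I slid the shutter shut until the force rose to about 10 N against its stop with no further movement.

**Last checks**
- **Stack:** the last wrist depth picture before shutting showed the stack lying flat. Its top was at z ≈ 56 mm, which is 32 mm above the floor against the 29 mm mark. After one disc it was only 16 mm.
- **Spares:** both yellow discs are still on the -y lane, the nearer about 66 mm from the tube's axis.
- **Surroundings:** the final pictures show the shutter over the mouth, the other items apparently where they were, and the gripper clear of everything.

**What went wrong along the way**
- **First disc stood on edge:** it stuck upright in the tube, probably because I pushed both discs together at about 50 mm/s. I pushed the second disc back, tipped the first one flat with the fingertips, and checked it by depth. The second disc went in at about 12 mm/s.
- **Wrong number in one move:** while releasing the shutter I left in a 58 mm shift, which pulled the arm towards the open stop. Pictures afterwards showed the gauge unmoved and the shutter still open. The force during that move was not recorded.
- **Brief touch on the deck:** the fingertip pressed on it once with about 6 N.

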